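# Shut the pedal crate's gate and drop its latch bar home

### The arm

A 6-joint arm with a two-finger parallel gripper is mounted at the origin on the work surface. World frame = base frame: x ahead of the robot, y to its left, z up, the work surface at z = 0. Lengths are in mm, angles in rad, forces in N, time in s.
With the tool pointing down it reaches from about 300 to 775 mm from the base axis. Payload 14.6 kg.
Tool frame: the origin (TCP) lies on the centre line of the jaws, within the pads' length; the fingertips stand manip.finger_overhang ahead of it and the grasp point (between the pads) lies 11 mm behind it (manip.finger_overhang is the distance from the TCP to the fingertips, in mm); y points along the fingers, x is the direction in which the jaws open and shut, and the axes are right-handed (so a half turn about y gives the same grasp; the last joint's range is limited). The gripper opens to 94 mm and grips with 3 to 60 N. Pads are 16 mm wide; open, the fingers measure 119 mm over their backs; the gripper's body (75 mm by 177 mm) begins 78 mm behind the grasp point.
Start: joints at [1.083, 0.3, 1.521, -0, 1.321, -0.067], TCP at [224.666, 502.01, 213.446] pointing down, gripper open.
Joint ranges: [-3.03, 3.03], [-0.79, 2.21], [0.23, 2.52], [-1.04, 4.18], [0, 3.07], [-2.55, 2.55]. Speed limits (rad/s): [2.22, 2.22, 2.57, 3.14, 3.14, 3.14].

### API

Orientations are given as [roll, pitch, yaw] about the fixed x, y, z axes, in that order (R = Rz(yaw) Ry(pitch) Rx(roll)).
In Python, from cell import monitor, viewer, ticket, manip gives the robot as it stands.
- The arm moves only by the shell command python3 -m jog 'ROWS' [FORCE]. ROWS is JSON, a list of rows, each an object of numbers: "grip": the finger opening in cm, from 0 to 9.4; "dx", "dy", "dz": the shift along the tool's x, y, z in cm; "spin": the turn about the tool's y in degrees. In form: [{"grip": .., "dx": .., "dy": .., "dz": .., "spin": ..}, ...]. A call has 1 to 20 rows; each row is the pose to reach, as a shift and turn from the pose commanded when the call began, along the tool's axes at that moment; what a row does not reach only later rows make up. A row lasts 1/8 s, in which the tool goes at most 62.5 mm and 10.7 degrees, less where a joint would pass 70% of its speed; a pose out of reach is approached as far as the arm can. A call with a gripper value outside its range is refused whole. The fingers move at their own pace and stop on an object; FORCE is the grip in N (left out, the last holds). Time passes only in rows, so rows that repeat a pose let the fingers close. It gives the time, the measured TCP pose, the force and the opening at its end, in the units of the state.
- monitor.read_state(): the state, without advancing time (a new reading comes with each control period).
- viewer.camera(name): name is "side" or "top" or "wrist"; returns a dict with "color" (400x640x3 uint8, red, green, blue), "vertical_fov" (degrees; the focal length in pixels is half the picture's height over the tangent of half this angle, whatever the lens; pixels are square), "cx", "cy" (the principal point, pixels), "rvec" (rotation vector, rad) and "tvec" (3), from world to camera coordinates, as OpenCV has them. Camera axes: x right, y down, z forward; pixel columns grow to the right and rows downward; lengths in mm; the calibration is good to about 2 mm. A picture is of the moment at which its call begins. There is no depth.
- ticket.sign_off(): hands the job in, once; it reports no verdict.
The state is a dict: "clock": time; "joints": joint angles; "qd": joint speeds; "effort": joint torques, N m; "eef_pos": TCP position; "eef_rot": TCP orientation; "wrist_force": force on the tool from outside, world axes, zero at the start; "moment": the same for the moment, N m; "finger_gap": finger opening in mm.
Only numpy, scipy, OpenCV 4.12 (cv2) and the standard library are available. Lean on these libraries where they do the work, as an engineer would, in place of code of your own. Each camera call takes 0.05 s, during which the arm holds its last target. There are 200 camera calls.

### The job

Shut the small wooden gate of the pedal crate and latch it: lift the steel latch bar by its red ball knob, swing the gate in with the bar held up, press it gently against the sprung pad until it meets its stop, and keep it there while the bar goes fully down behind the catch, so that the gate stays latched when you let go. The catch is hand-set several millimetres in or out, so feel for it and never force it. Leave the two pedals, the pick stand and the hex key where they are.

Things in the scene. Friction and masses are not known exactly. Their poses are not given: they have to be found in the camera images.
- crate: Open-topped light wooden crate fixed to the stool, 190 mm deep, 216 mm wide, walls 92 mm high. Origin: on the stool top, in the middle of the opening that the gate closes. Its x axis points out of that opening (the way the gate opens), y along the closed gate from the hinge towards the catch, z up.
- gate_hinge (a point): The gate's vertical hinge axis, at the stool top: 90 mm from the crate's origin along its -y. The gate is 180 mm long from this axis, 12 mm thick, and its top edge is 100 mm above the stool. It turns freely, with light friction, and stays where it is left.
- gate (a joint): Gate angle in rad: 0 = in line with the crate's opening, growing as it swings out to the crate's +x (starts 0.5 to 0.9). At angle q the gate points from the hinge along crate direction (sin q, cos q). Hard against its stop it lies between -0.04 and +0.04, set by the keeper; latched and let go it springs back some 0.01 until the bar bears on the catch's lip.
- latch_bar (a joint): Angle of the steel latch bar in rad: 0 = level, resting on its peg; grows as the free end is lifted, up to 0.8; it falls back by its own weight (0.13 to 0.21 kg). The bar is 10 mm thick (6 to 16 mm outside the gate's middle plane), 20 mm high, its underside 75 mm above the stool when level, and its end reaches 210 mm from the hinge axis, 30 mm past the gate's end.
- bar_pivot (a point): The bar's pivot on the gate's outer face, 40 mm along the gate from the hinge axis, 11 mm outside the gate's middle plane, 85 mm above the stool. The pivot axis is level and square to the gate: the bar lifts in a plane parallel to the gate.
- knob (a point): Centre of the red ball knob, 24 mm in diameter, on an 8 mm stem above the bar: pinch it across the gate, one finger on each side. With the bar level it is 135 mm above the stool, 160 mm from the hinge axis along the gate, 11 mm outside the gate's middle plane; from the bar's pivot 120 mm along the bar and 50 mm above it.
- catch (a point): Nominal middle of the dark steel catch's floor, 73 mm above the stool. The catch is a U open upwards, 15 mm long along the bar; its outer lip is 10 mm thick and its top 14 mm above the level bar's underside: bar angle 0.1 clears it, 0.2 is comfortable. The bar goes over the lip and down behind it. The real catch may sit up to 7 mm either way along the crate's x: feel for it.
- stop (a point): Nominal face of the keeper's rubber stop; it shifts with the catch (up to 7 mm). An orange sprung pad above it meets the gate's end 7 mm before the stop: pushing at the knob takes about 2 N at first touch, 6 N just before the stop, then rises steeply. Only in the last 2 mm is the bar free of the lip: keep pushing (8 to 13 N) while the bar goes down. Over 18 N on the keeper is too much.
- compressor: Blue compressor pedal, 112 x 66 x 36 mm with one big black knob, standing loose in the crate. Bystander; origin in the middle of its underside.
- fuzz: Pale green fuzz pedal, 112 x 66 x 36 mm with two small knobs, loose beside the crate. Bystander; origin in the middle of its underside.
- pick_stand: Clear acrylic pick stand, 60 x 50 x 41 mm, loose beside the crate. Bystander; origin in the middle of its underside.
- hex_key: Steel L-shaped hex key, 95 mm long and 7 mm thick, lying flat. Bystander.

How it is judged (in metres and radians):
On the way, in this order (a step that is already met when the one before it is completed fails the run):
1. the latch bar is lifted while the gate is still ajar (value of joint latch_bar above 0.1 rad and value of joint gate above 0.15 rad), for 0.1 s.
2. the gate is swung to the catch with the bar held up (value of joint latch_bar above 0.06 rad and value of joint gate below 0.085 rad), for 0.1 s.
At the end, for the whole second after the job is handed in: The gate is shut (gate angle under 0.06 rad, which with the bar down is possible only behind the catch's lip), the latch bar is down behind the catch (bar angle under 0.035 rad), both at rest and let go, and the two pedals, the pick stand and the hex key are each within 20 mm of where they began (value of joint gate below 0.06 rad and value of joint latch_bar below 0.035 rad and velocity of joint gate between -0.03 and 0.03 rad/s and velocity of joint latch_bar between -0.05 and 0.05 rad/s and distance of each of compressor, fuzz, pick_stand, hex_key from where it was at the start of the episode below 0.02 m); the robot touches nothing.
It fails at once if the gate, its bar or the robot presses on the keeper with more than 18 N (contact force between any of gate, the arm and keeper above 18 N).
It fails at once if the blue pedal is pushed more than 20 mm from its place (distance of compressor from where it was at the start of the episode above 0.02 m).
It fails at once if the fuzz pedal is pushed more than 20 mm from its place (distance of fuzz from where it was at the start of the episode above 0.02 m).
It fails at once if the pick stand is pushed more than 20 mm from its place (distance of pick_stand from where it was at the start of the episode above 0.02 m).
It fails at once if the hex key is pushed more than 20 mm from its place (distance of hex_key from where it was at the start of the episode above 0.02 m).
It also fails if it takes over 72 s, if anything falls off the work surface, if the arm or the gripper's body presses on something with over 40 N, if the wrist force passes 120 N, or if a joint passes its speed limit or range.

## Working session

There is one attempt and no reset: what is moved stays moved. The work goes in short steps, Python scripts to look and compute and a shell command to move; the robot and the scene stay as the last step left them, time stands still between calls to the robot, and variables do not carry over. Pictures are saved under pics/ and viewed, about 8 in all and at most 12, crops included, and the job is handed in when it is done.

```bash
ls; mkdir -p pics; cat > h.py <<'E'
import numpy as np, cv2
from cell import monitor, viewer, ticket, manip
def cam(n):
    c=viewer.camera(n); h=c["color"].shape[0]
    f=h/2/np.tan(np.radians(c["vertical_fov"])/2)
    c["K"]=np.array([[f,0,c["cx"]],[0,f,c["cy"]],[0,0,1]]); c["R"]=cv2.Rodrigues(np.array(c["rvec"],float))[0]; c["t"]=np.array(c["tvec"],float).ravel()
    return c
def save(c,name): cv2.imwrite("pics/"+name,cv2.cvtColor(c["color"],cv2.COLOR_RGB2BGR))
def proj(c,P): 
    p=(np.atleast_2d(P)@c["R"].T+c["t"])@c["K"].T; return p[:,:2]/p[:,2:]
def atz(c,uv,z):
    d=c["R"].T@np.linalg.inv(c["K"])@np.array([*uv,1.]); o=-c["R"].T@c["t"]
    return o+d*(z-o[2])/d[2]
E
python3 - <<'E'
from h import *
for n in("side","top","wrist"):
    c=cam(n); save(c,n+"0.png"); print(n,c["K"][0,0],c["cx"],c["cy"],-c["R"].T@c["t"], [k for k in c])
print(monitor.read_state(),manip.finger_overhang)
E
```

```text
pics
side 382.2520274506271 321.35403792648134 196.01380008480302 [ 534.34121982 -487.10790904  717.48701545] ['color', 'vertical_fov', 'cx', 'cy', 'rvec', 'tvec', 'K', 'R', 't']
top 405.397724285428 326.55723636010316 194.61788249779335 [ 5.11022587e+02 -1.08625329e-02  1.03251693e+03] ['color', 'vertical_fov', 'cx', 'cy', 'rvec', 'tvec', 'K', 'R', 't']
wrist 311.11224845659586 321.612298044749 203.6076808680923 [152.82443799 533.31886134 383.34831265] ['color', 'vertical_fov', 'cx', 'cy', 'rvec', 'tvec', 'K', 'R', 't']
{'clock': 0.15, 'joints': array([ 1.08339217e+00,  3.00331476e-01,  1.52141510e+00, -1.54811730e-05,
        1.32069429e+00, -6.66205723e-02]), 'qd': array([ 0.0004911 , -0.00135899, -0.00335228,  0.00136813, -0.00159116,
        0.0003284 ]), 'effort': array([-1.02823709e-03, -5.31958938e+01, -3.52818882e+01,  7.08572287e-02,
        2.35610950e-02, -9.34601576e-05]), 'eef_pos': array([224.59237797, 501.85349327, 213.03313431]), 'eef_rot': array([-1.57075482e+00,  8.47326562e-04,  1.15001660e+00]), 'wrist_force': array([ 0.85459758,  0.02972656, -0.64869949]), 'moment': array([0.06990986, 0.00637894, 0.02739873]), 'finger_gap': 94.18998634213003} 8.0
```

View pics/top0.png

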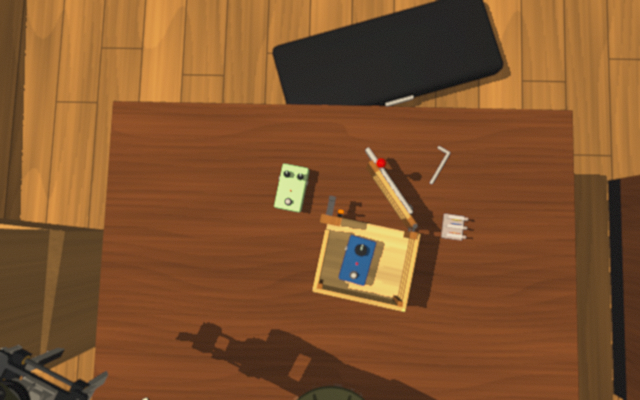

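View pics/side0.png

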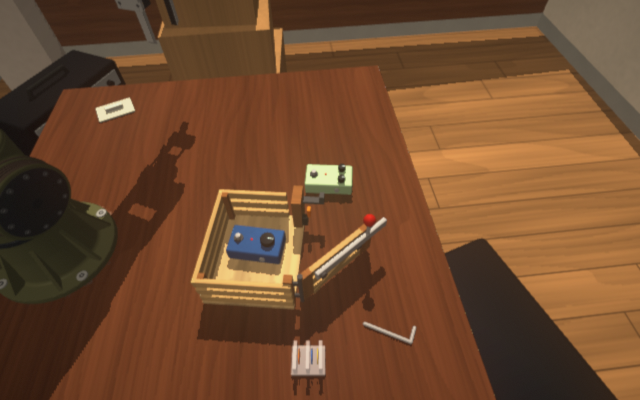

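The top view shows the crate opening facing +x, which is up in the picture. The red knob is at (381,163), the hinge near (413,228), and the catch and pad near (331,208)/(342,212). The side view agrees, with the knob at (370,220). I'll triangulate the knob and enlarge the crate.

```bash
python3 - <<'E'
from h import *
L=[];Cs=[]
for n in("top","side"):
    c=cam(n); h=cv2.cvtColor(c["color"],cv2.COLOR_RGB2HSV)
    m=((h[...,0]<5)|(h[...,0]>175))&(h[...,1]>200)&(h[...,2]>120)
    k,l,s,ce=cv2.connectedComponentsWithStats(m.astype(np.uint8)); i=[j for j in range(1,k) if s[j,4]>10]
    print(n,[(s[j],ce[j]) for j in i]); b=max(i,key=lambda j:s[j,4]); L.append(ce[b]); Cs.append(c)
P=[c["K"]@np.c_[c["R"],c["t"]] for c in Cs]
X=cv2.triangulatePoints(P[0],P[1],L[0].reshape(2,1),L[1].reshape(2,1)).ravel(); X=X[:3]/X[3]; print(X,[proj(c,X)-l for c,l in zip(Cs,L)])
im=cv2.cvtColor(Cs[0]["color"],cv2.COLOR_RGB2BGR)[135:320,300:460]
cv2.imwrite("pics/topc.png",cv2.resize(im,None,fx=3.2,fy=3.2,interpolation=cv2.INTER_CUBIC))
E
```

```text
top [(array([377, 159,   8,   8,  56], dtype=int32), array([380.625, 162.5  ]))]
side [(array([364, 214,  12,  10,  90], dtype=int32), array([369.01111111, 218.7       ]))]
[657.26298524 -95.07175826 138.36025006] [array([[ 0.02490211, -0.28482698]]), array([[-0.38203665,  0.05735586]])]
```

View pics/topc.png

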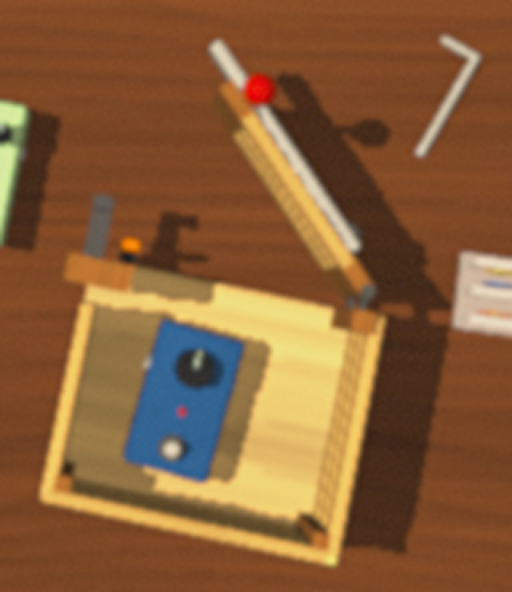

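The crop shows the rear wall corners at (42,498) and (336,563). The bar runs from (218,42) to (356,248), the gate's top edge from (225,88) to (365,285), and the orange pad is at (131,245).

```bash
cat >> h.py <<'E'
def rt(n): 
    return np.array([[np.cos(n),-np.sin(n)],[np.sin(n),np.cos(n)]])
E
python3 - <<'E'
from h import *
c=cam("top")
f=lambda u,v,z:atz(c,(300+u/3.2-.35,135+v/3.2-.35),z)[:2]
rl,rr,fr=f(40,500,92),f(336,565,92),f(384,316,92)
print("rear",rl,rr,np.linalg.norm(rl-rr),"side",fr,np.linalg.norm(fr-rr))
y=(rl-rr)/np.linalg.norm(rl-rr); yaw=np.arctan2(-y[0],y[1]); print("yaw rear",yaw)
d=fr-rr; print("yaw side",np.arctan2(d[1],d[0]))
be,bs=f(214,42,95),f(358,248,95); g=be-bs; print("bar",be,bs,np.linalg.norm(g),"dir",np.arctan2(-g[0],g[1]))
gh,ge=f(362,292,100),f(228,86,100);print("gate",gh,ge,np.linalg.norm(gh-ge))
K=atz(c,(380.6,162.5),135)[:2];print("knob",K)
for yw in (yaw,np.arctan2(d[1],d[0])):
    R=rt(yw); 
    o=(rl+rr)/2+R@[190,0]; H=o+R@[0,-90]; print("origin",o,"hinge",H)
    a=R.T@(K-H); print("K in hinge frame",a,np.hypot(*a),"q",np.arctan2(a[0],a[1])-np.arctan2(11,160))
    print("pad",R.T@(f(131,245,100)-o))
E
```

```text
rear [364.12971241  51.17127265] [ 325.34042039 -159.88900057] 214.5950794133595 side [ 501.80565604 -192.09338571] 179.37976980226728
yaw rear -0.18175479238321923
yaw side -0.18051056669102744
bar [697.64688483 -66.21026022] [ 550.01153083 -172.44379493] 181.88392355476532 dir -0.9470584744754281
gate [ 518.49834136 -174.69762279] [664.62199952 -76.60001454] 175.9979097023158
knob [657.16909316 -95.3288275 ]
origin [531.6053899  -88.70245424] hinge [ 515.33737346 -177.2199759 ]
K in hinge frame [124.69317525 106.17913613] 163.77544657759992 q 0.7967766207749687
pad [ 1.43386188 81.05469513]
origin [531.64797642 -88.46991886] hinge [ 515.49010831 -177.00761308]
K in hinge frame [124.71306215 105.78757437] 163.5370256612404 q 0.7986784248727542
pad [ 1.53456401 80.81644552]
```

The measurements agree: knob about (657,-95,135), hinge (516,-176), crate yaw -0.18, q about 0.78. Now I'll move above the knob with the jaw axis along the gate normal (yaw -0.966, spin about +121°).

```bash
python3 -m jog '[{"grip":6,"dx":-1,"dy":-1,"dz":-2,"spin":5},{"grip":6,"dx":-3.5,"dy":-1,"dz":-6,"spin":13},{"grip":6,"dx":-6.3,"dy":-1,"dz":-11,"spin":22},{"grip":6,"dx":-9.2,"dy":-1,"dz":-16,"spin":31},{"grip":6,"dx":-12,"dy":-1,"dz":-21,"spin":40},{"grip":6,"dx":-15,"dy":-1,"dz":-26,"spin":50},{"grip":6,"dx":-18,"dy":-1,"dz":-31,"spin":60},{"grip":6,"dx":-21,"dy":-1,"dz":-36.3,"spin":70},{"grip":6,"dx":-24,"dy":-1,"dz":-41.5,"spin":79},{"grip":6,"dx":-27,"dy":-1,"dz":-46.7,"spin":88},{"grip":6,"dx":-30,"dy":-1,"dz":-52,"spin":97},{"grip":6,"dx":-32.8,"dy":-1,"dz":-57,"spin":106},{"grip":6,"dx":-35,"dy":-1,"dz":-60.8,"spin":114},{"grip":6,"dx":-36.4,"dy":-1,"dz":-63.1,"spin":119},{"grip":6,"dx":-36.8,"dy":-1,"dz":-63.9,"spin":121.2},{"grip":6,"dx":-36.8,"dy":-1,"dz":-63.9,"spin":121.2},{"grip":6,"dx":-36.8,"dy":-1,"dz":-63.9,"spin":121.2}]' 25
python3 - <<'E'
from h import *
c=cam("wrist"); save(c,"w1.png"); s=monitor.read_state(); print(s["eef_pos"],s["eef_rot"],s["wrist_force"],proj(c,[[657,-95,135]]), -c["R"].T@c["t"])
h=cv2.cvtColor(c["color"],cv2.COLOR_RGB2HSV)
m=((h[...,0]<5)|(h[...,0]>175))&(h[...,1]>190)&(h[...,2]>90)
k,l,st,ce=cv2.connectedComponentsWithStats(m.astype(np.uint8))
for j in range(1,k):
    if st[j,4]>30: print(st[j],ce[j],atz(c,ce[j],135))
E
```

```text
clock: 2.42
eef_pos: [657.3, -93.9, 223.7]
eef_rot: [-1.571, -0.0, -0.963]
wrist_force: [0.5, 0.0, -0.2]
finger_gap: 59.8
[657.35361227 -93.88092554 223.85155777] [-1.57047514e+00 -1.91977455e-04 -9.63269655e-01] [0.80965873 0.03973311 0.37208158] [[320.35644183 211.446533  ]] [724.44578514 -49.51232588 394.1295706 ]
[311 198  27  27 552] [323.98007246 211.0326087 ] [659.11276003 -97.382218   135.        ]
```

View pics/w1.png

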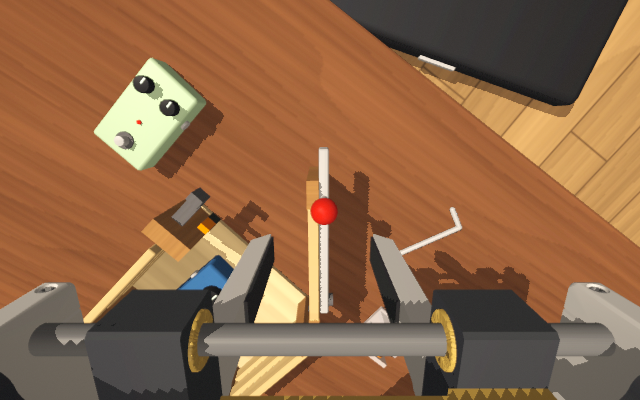

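The wrist view shows the knob at (324,211), centred between fingertips at about x=273 and x=371, with the bar parallel to the jaws' plane. I'll shift 3 mm along dx, go down 90 mm and close at 25 N.

```bash
python3 -m jog '[{"grip":6,"dx":0.3,"dy":1,"dz":0},{"grip":6,"dx":0.3,"dy":3,"dz":0},{"grip":6,"dx":0.3,"dy":5.5,"dz":0},{"grip":6,"dx":0.3,"dy":7.5,"dz":0},{"grip":6,"dx":0.3,"dy":8.6,"dz":0},{"grip":6,"dx":0.3,"dy":9.0,"dz":0},{"grip":6,"dx":0.3,"dy":9.0,"dz":0},{"grip":3.4,"dx":0.3,"dy":9.0,"dz":0},{"grip":3.2,"dx":0.3,"dy":9.0,"dz":0},{"grip":2.8,"dx":0.3,"dy":9.0,"dz":0},{"grip":2.0,"dx":0.3,"dy":9.0,"dz":0},{"grip":2.0,"dx":0.3,"dy":9.0,"dz":0},{"grip":2.0,"dx":0.3,"dy":9.0,"dz":0},{"grip":2.0,"dx":0.3,"dy":9.0,"dz":0}]' 25
python3 - <<'E'
from h import *
c=cam("side"); save(c,"s2.png"); s=monitor.read_state(); print(s["eef_pos"],s["eef_rot"],s["wrist_force"],s["finger_gap"])
im=cv2.cvtColor(c["color"],cv2.COLOR_RGB2BGR)[130:330,180:440]
cv2.imwrite("pics/s2.png",cv2.resize(im,None,fx=3,fy=3,interpolation=cv2.INTER_CUBIC))
E
```

```text
[657.38153528 -94.00468727 223.83264742] [-1.57049314e+00 -1.95987388e-04 -9.63555168e-01] [ 0.40425213 -0.70758013  0.21850074] 59.653213709705035validation failed for argument at $[0]...
```

View pics/s2.png

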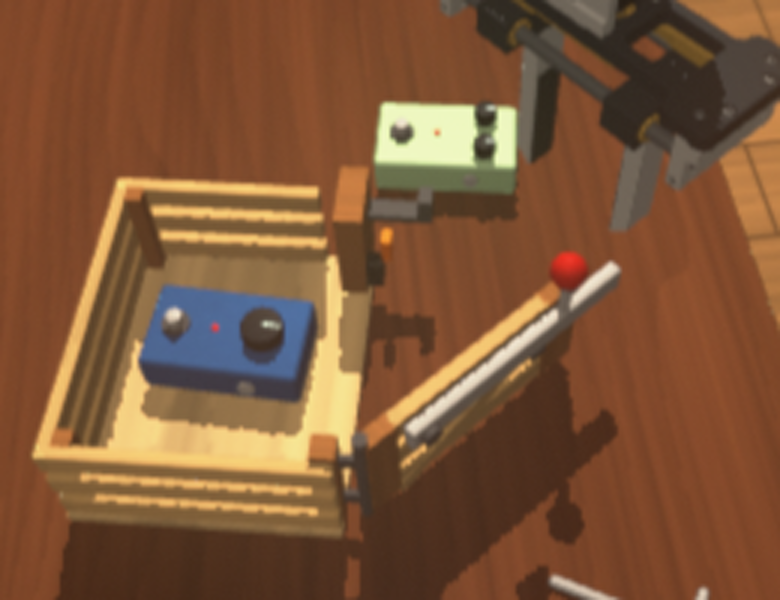

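The call was refused because each row needs every field. The side crop shows the knob at (569,270), the gate ajar and the keeper post top at (352,178). I'll repeat the descent with spin included and check the post's height.

```bash
python3 -m jog '[{"grip":6,"dx":0.3,"dy":1,"dz":0,"spin":0},{"grip":6,"dx":0.3,"dy":3,"dz":0,"spin":0},{"grip":6,"dx":0.3,"dy":5.5,"dz":0,"spin":0},{"grip":6,"dx":0.3,"dy":7.5,"dz":0,"spin":0},{"grip":6,"dx":0.3,"dy":8.6,"dz":0,"spin":0},{"grip":6,"dx":0.3,"dy":9.0,"dz":0,"spin":0},{"grip":6,"dx":0.3,"dy":9.0,"dz":0,"spin":0},{"grip":3.4,"dx":0.3,"dy":9.0,"dz":0,"spin":0},{"grip":3.2,"dx":0.3,"dy":9.0,"dz":0,"spin":0},{"grip":2.8,"dx":0.3,"dy":9.0,"dz":0,"spin":0},{"grip":2.0,"dx":0.3,"dy":9.0,"dz":0,"spin":0},{"grip":2.0,"dx":0.3,"dy":9.0,"dz":0,"spin":0},{"grip":2.0,"dx":0.3,"dy":9.0,"dz":0,"spin":0},{"grip":2.0,"dx":0.3,"dy":9.0,"dz":0,"spin":0}]' 25
python3 - <<'E'
from h import *
s=monitor.read_state(); print(s["eef_pos"],s["eef_rot"],s["wrist_force"],s["finger_gap"])
t=cam("top");d=cam("side")
R=rt(-.181); o=np.array([531.6,-88.6])
# post top: top-crop corners; side-crop corners
for a,b in (((133,262),(368,198)),((72,253),(366,170))):
    ua=np.array([300+a[0]/3.2-.35,135+a[1]/3.2-.35]);ub=np.array([180+b[0]/3-.35,130+b[1]/3-.35])
    X=cv2.triangulatePoints(t["K"]@np.c_[t["R"],t["t"]],d["K"]@np.c_[d["R"],d["t"]],ua.reshape(2,1),ub.reshape(2,1)).ravel();X=X[:3]/X[3]
    print("post corner",R.T@(X[:2]-o),X[2],proj(t,X)-ua)
E
```

```text
clock: 4.28
eef_pos: [659.3, -97.3, 133.6]
eef_rot: [-1.571, -0.0, -0.965]
wrist_force: [-0.8, -0.9, 2.2]
finger_gap: 22.6
[659.3449883  -97.3456063  133.56357267] [-1.57068069e+00 -8.47005360e-05 -9.65296023e-01] [-0.83529511 -0.88588017  2.24929071] 22.56326085319564
post corner [-8.09749101 77.6960372 ] 118.84349242620429 [[ 0.01125463 -1.15939042]]
post corner [-12.53088747 121.47643709] 95.66342771718729 [[ 7.92727288e-05 -8.77740468e-02]]
```

The knob is held (gap 22.6 mm), and the post top is below the fingertips. Next I lift the bar along its arc to about 0.22 rad.

```bash
python3 -m jog '[{"grip":2,"dx":0,"dy":-0.3,"dz":-0.13,"spin":0},{"grip":2,"dx":0,"dy":-0.65,"dz":-0.29,"spin":0},{"grip":2,"dx":0,"dy":-1.29,"dz":-0.62,"spin":0},{"grip":2,"dx":0,"dy":-1.9,"dz":-0.98,"spin":0},{"grip":2,"dx":0,"dy":-2.5,"dz":-1.38,"spin":0},{"grip":2,"dx":0,"dy":-2.5,"dz":-1.38,"spin":0},{"grip":2,"dx":0,"dy":-2.5,"dz":-1.38,"spin":0}]' 25
python3 - <<'E'
from h import *
s=monitor.read_state(); print(s["eef_pos"],s["eef_rot"],s["wrist_force"],s["finger_gap"])
c=cam("side"); 
im=cv2.cvtColor(c["color"],cv2.COLOR_RGB2BGR)[150:320,220:440]
cv2.imwrite("pics/s3.png",cv2.resize(im,None,fx=3.4,fy=3.4,interpolation=cv2.INTER_CUBIC))
E
```

```text
clock: 5.25
eef_pos: [647.9, -105.4, 158.3]
eef_rot: [-1.571, 0.0, -0.965]
wrist_force: [-0.2, -0.3, -2.2]
finger_gap: 22.6
[ 647.90388012 -105.36349343  158.26515113] [-1.57101136e+00  7.22426548e-06 -9.65476855e-01] [-0.23141229 -0.32144924 -2.19691579] 22.61479897822773
```

View pics/s3.png

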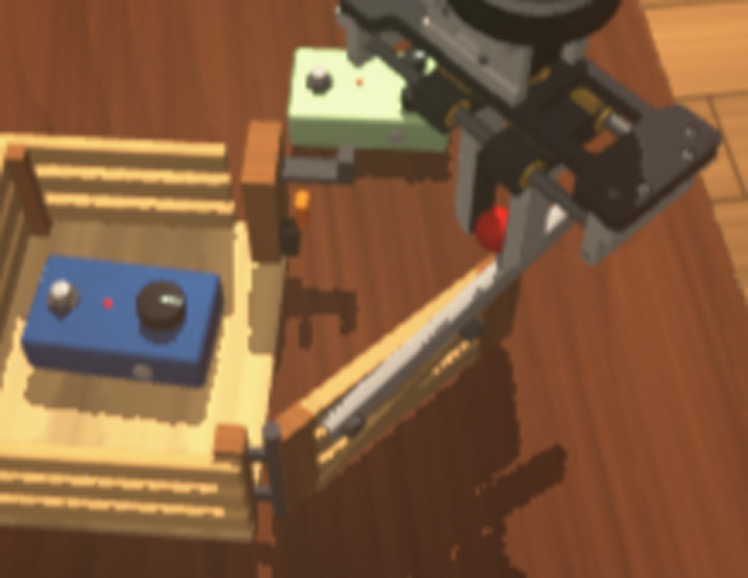

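The side crop shows the bar tilted up in the jaws with the gate still ajar, and the forces are small. I'll swing the first 0.4 rad about the hinge.

```bash
python3 -m jog '[{"grip":2,"dx":-0.3,"dy":0,"dz":0.02,"spin":-1.2},{"grip":2,"dx":-0.73,"dy":0,"dz":0.04,"spin":-2.9},{"grip":2,"dx":-1.46,"dy":0,"dz":0.04,"spin":-5.7},{"grip":2,"dx":-2.2,"dy":0,"dz":0,"spin":-8.6},{"grip":2,"dx":-2.93,"dy":0,"dz":-0.07,"spin":-11.5},{"grip":2,"dx":-3.65,"dy":0,"dz":-0.18,"spin":-14.3},{"grip":2,"dx":-4.37,"dy":0,"dz":-0.33,"spin":-17.2},{"grip":2,"dx":-5.08,"dy":0,"dz":-0.51,"spin":-20.1},{"grip":2,"dx":-5.78,"dy":0,"dz":-0.73,"spin":-22.9},{"grip":2,"dx":-5.78,"dy":0,"dz":-0.73,"spin":-22.9},{"grip":2,"dx":-5.78,"dy":0,"dz":-0.73,"spin":-22.9}]' 25
python3 - <<'E'
from h import *
s=monitor.read_state(); p=s["eef_rot"][2];f=s["wrist_force"]
print(s["eef_pos"],s["eef_rot"],"fx,fz tool",f[0]*np.cos(p)+f[1]*np.sin(p),-f[0]*np.sin(p)+f[1]*np.cos(p),f,s["moment"])
c=cam("top"); 
im=cv2.cvtColor(c["color"],cv2.COLOR_RGB2BGR)[135:320,300:460]
cv2.imwrite("pics/t4.png",cv2.resize(im,None,fx=3.2,fy=3.2,interpolation=cv2.INTER_CUBIC))
E
```

```text
clock: 6.68
eef_pos: [609.2, -61.7, 158.6]
eef_rot: [-1.57, -0.0, -0.566]
wrist_force: [-0.4, 0.7, -0.5]
finger_gap: 22.2
[609.23683081 -61.7105005  158.58283171] [-1.57045693e+00 -1.54238155e-04 -5.66106084e-01] fx,fz tool -0.6809145292574692 0.3613772109235678 [-0.3808645   0.67020916 -0.53778212] [ 0.18631659  0.06166887 -0.04420214]
```

```bash
python3 - <<'E'
from h import *
c=cam("wrist"); d=cam("side")
a=cv2.cvtColor(c["color"],cv2.COLOR_RGB2BGR)[120:400,140:500]
b=cv2.cvtColor(d["color"],cv2.COLOR_RGB2BGR)[160:300,240:420]
b=cv2.resize(b,(360,280),interpolation=cv2.INTER_CUBIC)
cv2.imwrite("pics/wb.png",np.hstack([a,b]))
E
```

```text
(no output)
```

View pics/wb.png

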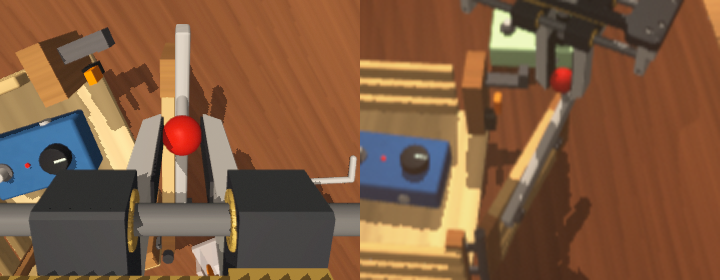

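The gate is half closed, with the ball at (181,135) between the pads and the bar parallel to the jaws. I'll check numerically where the ball sits in the pads.

```bash
python3 - <<'E'
from h import *
L=[];Cs=[]
for n in("wrist","side"):
    c=cam(n); h=cv2.cvtColor(c["color"],cv2.COLOR_RGB2HSV)
    m=((h[...,0]<5)|(h[...,0]>175))&(h[...,1]>190)&(h[...,2]>90)
    k,l,s,ce=cv2.connectedComponentsWithStats(m.astype(np.uint8)); b=max(range(1,k),key=lambda j:s[j,4]); print(n,s[b],ce[b]); L.append(ce[b]);Cs.append(c)
s=monitor.read_state();p=s["eef_pos"];y=s["eef_rot"][2]
print("tcp px",proj(Cs[0],p))
for z in (150,155,160,165):
    X=atz(Cs[0],L[0],z); d=X-p; print(z,"rel x,z tool",d[0]*np.cos(y)+d[1]*np.sin(y),-d[0]*np.sin(y)+d[1]*np.cos(y),"side res",proj(Cs[1],X)-L[1])
E
```

```text
wrist [ 303  236   38   39 1219] [321.78014766 255.07054963]
side [335 194  11  12  91] [340.20879121 199.12087912]
tcp px [[318.65358151 253.35761864]]
150 rel x,z tool 1.865300268395289 -5.180680101514472 side res [[-0.03485873  6.38478028]]
155 rel x,z tool 1.8653537709240673 -2.8107455577806633 side res [[0.56120998 3.8332525 ]]
160 rel x,z tool 1.865407273452853 -0.4408110140468664 side res [[1.16171059 1.26275354]]
165 rel x,z tool 1.8654607759817197 1.9291235296870157 side res [[ 1.76669272 -1.32692899]]
```

The ball is centred in the pads (within about 2 mm) at z about 161, so the bar is at about 0.22 rad. I'll swing a further 0.24 rad, stopping short of the pad.

```bash
python3 -m jog '[{"grip":2,"dx":-0.3,"dy":0,"dz":0.02,"spin":-1.2},{"grip":2,"dx":-0.73,"dy":0,"dz":0.04,"spin":-2.9},{"grip":2,"dx":-1.46,"dy":0,"dz":0.04,"spin":-5.7},{"grip":2,"dx":-2.2,"dy":0,"dz":0,"spin":-8.6},{"grip":2,"dx":-2.93,"dy":0,"dz":-0.07,"spin":-11.5},{"grip":2,"dx":-3.3,"dy":0,"dz":-0.13,"spin":-12.9},{"grip":2,"dx":-3.5,"dy":0,"dz":-0.16,"spin":-13.7},{"grip":2,"dx":-3.5,"dy":0,"dz":-0.16,"spin":-13.7},{"grip":2,"dx":-3.5,"dy":0,"dz":-0.16,"spin":-13.7},{"grip":2,"dx":-3.5,"dy":0,"dz":-0.16,"spin":-13.7}]' 25
cat >> h.py <<'E'
def rep():
    F=[];
    s=monitor.read_state(); p=s["eef_rot"][2];f=s["wrist_force"];e=s["eef_pos"]
    R=rt(-.181); k=R.T@(e[:2]-np.array([519.5,-178.5]))
    print("t",s["clock"],"pos",e.round(2),"yaw",p.round(4),"knob in hinge fr",k.round(2),"q",(-.181-p).round(3),(np.arctan2(k[0],k[1])-.075).round(3),"fx,fz,fup",(f[0]*np.cos(p)+f[1]*np.sin(p)).round(2),(-f[0]*np.sin(p)+f[1]*np.cos(p)).round(2),f[2].round(2),"gap",s["finger_gap"])
E
python3 -c "
from h import *
rep()"
```

```text
clock: 8.18
eef_pos: [578.8, -44.1, 158.7]
eef_rot: [-1.57, -0.0, -0.326]
wrist_force: [1.4, 5.5, 1.8]
finger_gap: 22.5
t 8.175 pos [578.82 -44.15 158.66] yaw -0.3265 knob in hinge fr [ 34.17 142.83] q 0.145 0.16 fx,fz,fup -0.43 5.61 1.76 gap 22.463335033820364
```

Force on the tool is 5.6 N outward along the gate, so my radius is a little short. I'll shift 2 mm along +dz and read again.

```bash
python3 -m jog '[{"grip":2,"dx":0,"dy":0,"dz":0.1,"spin":0},{"grip":2,"dx":0,"dy":0,"dz":0.2,"spin":0},{"grip":2,"dx":0,"dy":0,"dz":0.2,"spin":0},{"grip":2,"dx":0,"dy":0,"dz":0.2,"spin":0}]' 25
python3 -c "
from h import *
rep()"
```

```text
clock: 8.68
eef_pos: [578.8, -43.1, 157.8]
eef_rot: [-1.572, 0.001, -0.327]
wrist_force: [-2.5, -6.0, -5.2]
finger_gap: 22.6
t 8.675 pos [578.81 -43.08 157.84] yaw -0.3268 knob in hinge fr [ 33.97 143.88] q 0.146 0.157 fx,fz,fup -0.39 -6.5 -5.17 gap 22.63896619450641
```

It balances about 1 mm back. I'll correct that and creep in.

```bash
python3 -m jog '[{"grip":2,"dx":0,"dy":0,"dz":-0.1,"spin":0},{"grip":2,"dx":-0.15,"dy":0,"dz":-0.09,"spin":-0.6},{"grip":2,"dx":-0.3,"dy":0,"dz":-0.08,"spin":-1.2},{"grip":2,"dx":-0.45,"dy":0,"dz":-0.07,"spin":-1.8},{"grip":2,"dx":-0.59,"dy":0,"dz":-0.05,"spin":-2.3},{"grip":2,"dx":-0.59,"dy":0,"dz":-0.05,"spin":-2.3},{"grip":2,"dx":-0.59,"dy":0,"dz":-0.05,"spin":-2.3},{"grip":2,"dx":-0.59,"dy":0,"dz":-0.05,"spin":-2.3}]' 25
python3 -c "
from h import *
rep()"
```

```text
clock: 9.68
eef_pos: [573.3, -41.2, 158.3]
eef_rot: [-1.571, 0.001, -0.286]
wrist_force: [-1.6, -4.1, -5.1]
finger_gap: 22.6
t 9.675 pos [573.31 -41.21 158.29] yaw -0.2863 knob in hinge fr [ 28.22 144.73] q 0.105 0.118 fx,fz,fup -0.41 -4.38 -5.11 gap 22.62816607367582
```

```bash
python3 -m jog '[{"grip":2,"dx":-0.15,"dy":0,"dz":-0.04,"spin":-0.6},{"grip":2,"dx":-0.3,"dy":0,"dz":-0.04,"spin":-1.2},{"grip":2,"dx":-0.3,"dy":0,"dz":-0.04,"spin":-1.2},{"grip":2,"dx":-0.3,"dy":0,"dz":-0.04,"spin":-1.2}]' 25
python3 -c "
from h import *
rep()"
python3 -m jog '[{"grip":2,"dx":-0.1,"dy":0,"dz":0.01,"spin":-0.4},{"grip":2,"dx":-0.2,"dy":0,"dz":0.01,"spin":-0.8},{"grip":2,"dx":-0.2,"dy":0,"dz":0.01,"spin":-0.8},{"grip":2,"dx":-0.2,"dy":0,"dz":0.01,"spin":-0.8}]' 25
python3 -c "
from h import *
rep()"
```

```text
clock: 10.18
eef_pos: [570.6, -40.5, 158.6]
eef_rot: [-1.571, -0.0, -0.265]
wrist_force: [-1.7, -0.7, -3.3]
finger_gap: 22.7
t 10.175 pos [570.58 -40.54 158.57] yaw -0.2654 knob in hinge fr [ 25.42 144.9 ] q 0.084 0.099 fx,fz,fup -1.51 -1.09 -3.3 gap 22.683605636772153
clock: 10.68
eef_pos: [568.7, -39.9, 158.6]
eef_rot: [-1.571, -0.0, -0.251]
wrist_force: [-0.4, 0.9, -1.7]
finger_gap: 22.2
t 10.675 pos [568.71 -39.91 158.57] yaw -0.2515 knob in hinge fr [ 23.46 145.19] q 0.07 0.085 fx,fz,fup -0.65 0.78 -1.71 gap 22.191103051369204
```

```bash
python3 -m jog '[{"grip":2,"dx":-0.1,"dy":0,"dz":0.01,"spin":-0.4},{"grip":2,"dx":-0.2,"dy":0,"dz":0.02,"spin":-0.8},{"grip":2,"dx":-0.2,"dy":0,"dz":0.02,"spin":-0.8},{"grip":2,"dx":-0.2,"dy":0,"dz":0.02,"spin":-0.8}]' 25
python3 -c "
from h import *
rep()"
python3 -m jog '[{"grip":2,"dx":-0.1,"dy":0,"dz":0.01,"spin":-0.4},{"grip":2,"dx":-0.2,"dy":0,"dz":0.02,"spin":-0.8},{"grip":2,"dx":-0.2,"dy":0,"dz":0.02,"spin":-0.8},{"grip":2,"dx":-0.2,"dy":0,"dz":0.02,"spin":-0.8}]' 25
python3 -c "
from h import *
rep()"
```

```text
clock: 11.18
eef_pos: [566.8, -39.3, 158.5]
eef_rot: [-1.571, 0.0, -0.238]
wrist_force: [-0.1, 1.0, -0.4]
finger_gap: 22.6
t 11.175 pos [566.76 -39.25 158.48] yaw -0.2375 knob in hinge fr [ 21.42 145.48] q 0.057 0.071 fx,fz,fup -0.31 0.98 -0.45 gap 22.639451427422504
clock: 11.68
eef_pos: [564.8, -38.6, 158.5]
eef_rot: [-1.571, 0.0, -0.224]
wrist_force: [0.5, 3.0, -0.2]
finger_gap: 22.9
t 11.675 pos [564.84 -38.63 158.48] yaw -0.2236 knob in hinge fr [ 19.43 145.75] q 0.043 0.058 fx,fz,fup -0.17 3.03 -0.2 gap 22.943800887946743
```

```bash
python3 -m jog '[{"grip":2,"dx":-0.1,"dy":0,"dz":0.05,"spin":-0.4},{"grip":2,"dx":-0.2,"dy":0,"dz":0.08,"spin":-0.8},{"grip":2,"dx":-0.2,"dy":0,"dz":0.08,"spin":-0.8},{"grip":2,"dx":-0.2,"dy":0,"dz":0.08,"spin":-0.8}]' 25
python3 -c "
from h import *
rep()"
python3 -m jog '[{"grip":2,"dx":-0.1,"dy":0,"dz":0.01,"spin":-0.4},{"grip":2,"dx":-0.2,"dy":0,"dz":0.02,"spin":-0.8},{"grip":2,"dx":-0.2,"dy":0,"dz":0.02,"spin":-0.8},{"grip":2,"dx":-0.2,"dy":0,"dz":0.02,"spin":-0.8}]' 25
python3 -c "
from h import *
rep()"
```

```text
clock: 12.18
eef_pos: [563.0, -37.8, 158.3]
eef_rot: [-1.571, 0.0, -0.21]
wrist_force: [2.1, -4.1, -3.9]
finger_gap: 22.9
t 12.175 pos [563.03 -37.76 158.29] yaw -0.2098 knob in hinge fr [ 17.48 146.28] q 0.029 0.044 fx,fz,fup 2.95 -3.59 -3.9 gap 22.90784073200169
clock: 12.68
eef_pos: [561.1, -37.2, 158.3]
eef_rot: [-1.571, 0.0, -0.196]
wrist_force: [2.3, -4.8, -4.7]
finger_gap: 23.0
t 12.675 pos [561.13 -37.16 158.31] yaw -0.1956 knob in hinge fr [ 15.51 146.52] q 0.015 0.03 fx,fz,fup 3.22 -4.25 -4.73 gap 23.040894587903427
```

fx has risen to about +3 N, so the pad has been touched. I'll relieve the radial load and creep on in smaller steps.

```bash
python3 -m jog '[{"grip":2,"dx":-0.05,"dy":0,"dz":-0.04,"spin":-0.2},{"grip":2,"dx":-0.1,"dy":0,"dz":-0.05,"spin":-0.4},{"grip":2,"dx":-0.1,"dy":0,"dz":-0.05,"spin":-0.4},{"grip":2,"dx":-0.1,"dy":0,"dz":-0.05,"spin":-0.4}]' 25
python3 -c "
from h import *
rep()"
python3 -m jog '[{"grip":2,"dx":-0.05,"dy":0,"dz":0,"spin":-0.2},{"grip":2,"dx":-0.1,"dy":0,"dz":0.01,"spin":-0.4},{"grip":2,"dx":-0.1,"dy":0,"dz":0.01,"spin":-0.4},{"grip":2,"dx":-0.1,"dy":0,"dz":0.01,"spin":-0.4}]' 25
python3 -c "
from h import *
rep()"
```

```text
clock: 13.18
eef_pos: [560.3, -37.2, 158.6]
eef_rot: [-1.571, -0.001, -0.189]
wrist_force: [3.8, -2.9, -4.6]
finger_gap: 22.8
t 13.175 pos [560.31 -37.19 158.58] yaw -0.1885 knob in hinge fr [ 14.71 146.35] q 0.008 0.025 fx,fz,fup 4.24 -2.17 -4.57 gap 22.773564054582206
clock: 13.68
eef_pos: [559.4, -37.0, 158.6]
eef_rot: [-1.571, -0.001, -0.182]
wrist_force: [4.7, -4.0, -4.0]
finger_gap: 22.7
t 13.675 pos [559.42 -36.95 158.61] yaw -0.1816 knob in hinge fr [ 13.79 146.42] q 0.001 0.019 fx,fz,fup 5.35 -3.06 -3.97 gap 22.73110391888705
```

```bash
python3 -m jog '[{"grip":2,"dx":-0.05,"dy":0,"dz":-0.02,"spin":-0.2},{"grip":2,"dx":-0.05,"dy":0,"dz":-0.02,"spin":-0.2},{"grip":2,"dx":-0.05,"dy":0,"dz":-0.02,"spin":-0.2}]' 25
python3 -c "
from h import *
rep()"
python3 -m jog '[{"grip":2,"dx":-0.05,"dy":0,"dz":0,"spin":-0.2},{"grip":2,"dx":-0.05,"dy":0,"dz":0,"spin":-0.2},{"grip":2,"dx":-0.05,"dy":0,"dz":0,"spin":-0.2}]' 25
python3 -c "
from h import *
rep()"
python3 -m jog '[{"grip":2,"dx":-0.04,"dy":0,"dz":0,"spin":-0.2},{"grip":2,"dx":-0.04,"dy":0,"dz":0,"spin":-0.2},{"grip":2,"dx":-0.04,"dy":0,"dz":0,"spin":-0.2}]' 25
python3 -c "
from h import *
rep()"
```

```text
clock: 14.05
eef_pos: [559.0, -37.0, 158.7]
eef_rot: [-1.571, -0.001, -0.178]
wrist_force: [3.8, -1.8, -3.8]
finger_gap: 22.5
t 14.05 pos [558.99 -36.97 158.71] yaw -0.1781 knob in hinge fr [ 13.37 146.33] q -0.003 0.016 fx,fz,fup 4.02 -1.06 -3.77 gap 22.513760602615402
clock: 14.42
eef_pos: [558.5, -36.9, 158.7]
eef_rot: [-1.571, -0.001, -0.175]
wrist_force: [5.9, -2.9, -3.7]
finger_gap: 22.8
t 14.425 pos [558.53 -36.87 158.71] yaw -0.1746 knob in hinge fr [ 12.9  146.34] q -0.006 0.013 fx,fz,fup 6.32 -1.86 -3.7 gap 22.805481775734062
clock: 14.8
eef_pos: [558.3, -36.9, 158.8]
eef_rot: [-1.571, -0.002, -0.171]
wrist_force: [7.1, -3.2, -3.3]
finger_gap: 22.5
t 14.8 pos [558.34 -36.86 158.84] yaw -0.1712 knob in hinge fr [ 12.71 146.32] q -0.01 0.012 fx,fz,fup 7.53 -1.94 -3.31 gap 22.499634081013795
```

The stop is showing: a 0.4 mm command moved the tool only 0.2 mm, and fx is 7.5 N. I'll press slightly more.

```bash
python3 -m jog '[{"grip":2,"dx":-0.03,"dy":0,"dz":0,"spin":0},{"grip":2,"dx":-0.03,"dy":0,"dz":0,"spin":0},{"grip":2,"dx":-0.03,"dy":0,"dz":0,"spin":0}]' 25
python3 -c "
from h import *
rep()"
python3 -m jog '[{"grip":2,"dx":-0.03,"dy":0,"dz":0,"spin":0},{"grip":2,"dx":-0.03,"dy":0,"dz":0,"spin":0},{"grip":2,"dx":-0.03,"dy":0,"dz":0,"spin":0}]' 25
python3 -c "
from h import *
rep()"
```

```text
clock: 15.18
eef_pos: [558.3, -36.9, 158.9]
eef_rot: [-1.571, -0.003, -0.171]
wrist_force: [7.0, -3.3, -2.9]
finger_gap: 22.6
t 15.175 pos [558.28 -36.89 158.93] yaw -0.1712 knob in hinge fr [ 12.66 146.27] q -0.01 0.011 fx,fz,fup 7.44 -2.1 -2.91 gap 22.567237767357835
clock: 15.55
eef_pos: [558.2, -36.9, 159.0]
eef_rot: [-1.571, -0.003, -0.171]
wrist_force: [9.8, -3.9, -4.1]
finger_gap: 22.5
t 15.55 pos [558.2  -36.95 159.03] yaw -0.1712 knob in hinge fr [ 12.59 146.2 ] q -0.01 0.011 fx,fz,fup 10.32 -2.21 -4.13 gap 22.519513368226157
```

The gate is on its stop with about 10 N at the knob. I'll lower the bar along the arc in steps, holding that push.

```bash
python3 -m jog '[{"grip":2,"dx":0,"dy":0.2,"dz":0.13,"spin":0},{"grip":2,"dx":0,"dy":0.4,"dz":0.27,"spin":0},{"grip":2,"dx":0,"dy":0.6,"dz":0.39,"spin":0},{"grip":2,"dx":0,"dy":0.6,"dz":0.39,"spin":0},{"grip":2,"dx":0,"dy":0.6,"dz":0.39,"spin":0}]' 25
python3 -c "
from h import *
rep()"
```

```text
clock: 16.18
eef_pos: [558.9, -33.1, 153.1]
eef_rot: [-1.571, -0.003, -0.171]
wrist_force: [10.3, -4.0, -3.0]
finger_gap: 22.5
t 16.175 pos [558.92 -33.09 153.11] yaw -0.1712 knob in hinge fr [ 12.61 150.13] q -0.01 0.009 fx,fz,fup 10.8 -2.21 -2.96 gap 22.54151879212172
```

```bash
python3 -m jog '[{"grip":2,"dx":0,"dy":0.2,"dz":0.12,"spin":0},{"grip":2,"dx":0,"dy":0.4,"dz":0.24,"spin":0},{"grip":2,"dx":0,"dy":0.61,"dz":0.35,"spin":0},{"grip":2,"dx":0,"dy":0.61,"dz":0.35,"spin":0},{"grip":2,"dx":0,"dy":0.61,"dz":0.35,"spin":0}]' 25
python3 -c "
from h import *
rep()"
```

```text
clock: 16.8
eef_pos: [559.6, -29.6, 147.2]
eef_rot: [-1.571, -0.004, -0.171]
wrist_force: [10.2, -2.4, -1.7]
finger_gap: 22.8
t 16.8 pos [559.62 -29.63 147.15] yaw -0.1712 knob in hinge fr [ 12.67 153.66] q -0.01 0.007 fx,fz,fup 10.44 -0.64 -1.75 gap 22.798769134609064
```

```bash
python3 -m jog '[{"grip":2,"dx":0,"dy":0.2,"dz":0.11,"spin":0},{"grip":2,"dx":0,"dy":0.3,"dz":0.16,"spin":0},{"grip":2,"dx":0,"dy":0.3,"dz":0.16,"spin":0}]' 25
python3 -c "
from h import *
rep()"
python3 -m jog '[{"grip":2,"dx":0,"dy":0.2,"dz":0.11,"spin":0},{"grip":2,"dx":0,"dy":0.34,"dz":0.17,"spin":0},{"grip":2,"dx":0,"dy":0.34,"dz":0.17,"spin":0}]' 25
python3 -c "
from h import *
rep()"
```

```text
clock: 17.18
eef_pos: [559.9, -28.0, 144.1]
eef_rot: [-1.571, -0.004, -0.171]
wrist_force: [9.9, -4.4, -2.1]
finger_gap: 22.8
t 17.175 pos [559.91 -28.02 144.15] yaw -0.1712 knob in hinge fr [ 12.66 155.3 ] q -0.01 0.006 fx,fz,fup 10.48 -2.67 -2.13 gap 22.77485627411139
clock: 17.55
eef_pos: [560.3, -26.3, 140.8]
eef_rot: [-1.571, -0.004, -0.171]
wrist_force: [10.0, -3.3, -0.9]
finger_gap: 22.9
t 17.55 pos [560.26 -26.3  140.79] yaw -0.171 knob in hinge fr [ 12.7  157.05] q -0.01 0.006 fx,fz,fup 10.37 -1.51 -0.94 gap 22.899217366621475
```

```bash
python3 -m jog '[{"grip":2,"dx":0,"dy":0.2,"dz":0.09,"spin":0},{"grip":2,"dx":0,"dy":0.35,"dz":0.15,"spin":0},{"grip":2,"dx":0,"dy":0.35,"dz":0.15,"spin":0}]' 25
python3 -c "
from h import *
rep()"
python3 -m jog '[{"grip":2,"dx":0,"dy":0.15,"dz":0.06,"spin":0},{"grip":2,"dx":0,"dy":0.3,"dz":0.12,"spin":0},{"grip":2,"dx":0,"dy":0.3,"dz":0.12,"spin":0}]' 25
python3 -c "
from h import *
rep()"
```

```text
clock: 17.92
eef_pos: [560.6, -24.7, 137.4]
eef_rot: [-1.57, -0.004, -0.171]
wrist_force: [10.6, -3.1, -0.6]
finger_gap: 22.4
t 17.925 pos [560.58 -24.66 137.39] yaw -0.171 knob in hinge fr [ 12.71 158.72] q -0.01 0.005 fx,fz,fup 11.0 -1.22 -0.59 gap 22.358535644745835
clock: 18.3
eef_pos: [560.8, -23.4, 134.5]
eef_rot: [-1.57, -0.004, -0.171]
wrist_force: [10.1, -1.8, -0.7]
finger_gap: 22.6
t 18.3 pos [560.85 -23.37 134.46] yaw -0.171 knob in hinge fr [ 12.75 160.04] q -0.01 0.004 fx,fz,fup 10.3 -0.09 -0.67 gap 22.578982131131387
```

```bash
python3 -m jog '[{"grip":2,"dx":0,"dy":0.1,"dz":0.04,"spin":0},{"grip":2,"dx":0,"dy":0.1,"dz":0.04,"spin":0},{"grip":2,"dx":0,"dy":0.1,"dz":0.04,"spin":0}]' 25
python3 -c "
from h import *
rep()"
python3 -m jog '[{"grip":2,"dx":0,"dy":0.1,"dz":0.02,"spin":0},{"grip":2,"dx":0,"dy":0.1,"dz":0.02,"spin":0},{"grip":2,"dx":0,"dy":0.1,"dz":0.02,"spin":0}]' 25
python3 -c "
from h import *
rep()
a=cam('side');b=cam('wrist')
x=cv2.resize(cv2.cvtColor(a['color'],cv2.COLOR_RGB2BGR)[150:290,250:400],(400,373),interpolation=cv2.INTER_CUBIC)
y=cv2.resize(cv2.cvtColor(b['color'],cv2.COLOR_RGB2BGR)[100:380,170:470],(400,373),interpolation=cv2.INTER_CUBIC)
cv2.imwrite('pics/s7.png',np.hstack([x,y]))"
```

```text
clock: 18.68
eef_pos: [560.9, -23.1, 133.7]
eef_rot: [-1.57, -0.004, -0.171]
wrist_force: [8.7, -1.6, 0.5]
finger_gap: 22.5
t 18.675 pos [560.91 -23.05 133.69] yaw -0.1709 knob in hinge fr [ 12.75 160.36] q -0.01 0.004 fx,fz,fup 8.89 -0.09 0.54 gap 22.51109844461644
clock: 19.05
eef_pos: [561.1, -23.0, 133.4]
eef_rot: [-1.57, -0.005, -0.171]
wrist_force: [5.6, -2.9, 8.7]
finger_gap: 22.7
t 19.05 pos [561.09 -23.01 133.43] yaw -0.171 knob in hinge fr [ 12.92 160.43] q -0.01 0.005 fx,fz,fup 5.97 -1.94 8.69 gap 22.6843267885345
```

View pics/s7.png

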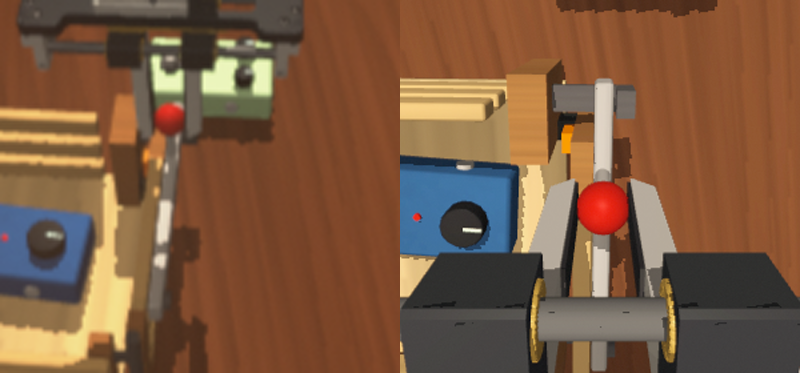

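The bar is on its peg: fup jumped to 8.7 N with no further descent. The wrist view shows it inside the catch, with the lip at (625,100) outside the bar. I'll unload vertically, open and rise.

```bash
python3 -m jog '[{"grip":2,"dx":-0.01,"dy":-0.1,"dz":0,"spin":0},{"grip":2,"dx":-0.01,"dy":-0.1,"dz":0,"spin":0},{"grip":3,"dx":0,"dy":-0.1,"dz":0,"spin":0},{"grip":4,"dx":0.1,"dy":-0.1,"dz":0,"spin":0},{"grip":4.4,"dx":0.1,"dy":-0.1,"dz":0,"spin":0},{"grip":4.4,"dx":0.1,"dy":-0.1,"dz":0,"spin":0},{"grip":4.4,"dx":0.1,"dy":-0.6,"dz":0,"spin":0},{"grip":4.4,"dx":0.1,"dy":-2.5,"dz":0,"spin":0},{"grip":4.4,"dx":0.1,"dy":-5,"dz":0,"spin":0},{"grip":4.4,"dx":0.1,"dy":-8,"dz":0,"spin":0},{"grip":4.4,"dx":0.1,"dy":-10,"dz":0,"spin":0},{"grip":4.4,"dx":0.1,"dy":-10.5,"dz":0,"spin":0},{"grip":4.4,"dx":0.1,"dy":-10.5,"dz":0,"spin":0},{"grip":4.4,"dx":0.1,"dy":-10.5,"dz":0,"spin":0}]' 25
python3 -c "
from h import *
rep()
a=cam('top');b=cam('wrist');sd=cam('side')
h=cv2.cvtColor(b['color'],cv2.COLOR_RGB2HSV);m=((h[...,0]<5)|(h[...,0]>175))&(h[...,1]>190)&(h[...,2]>90)
k,l,s,ce=cv2.connectedComponentsWithStats(m.astype(np.uint8)); j=max(range(1,k),key=lambda j:s[j,4]); X=atz(b,ce[j],135);kk=rt(-.181).T@(X[:2]-np.array([519.5,-178.5])); print('knob',X,kk,'q',np.arctan2(kk[0],kk[1])-np.arctan2(11,160))
x=cv2.resize(cv2.cvtColor(sd['color'],cv2.COLOR_RGB2BGR)[140:390,220:440],(400,455),interpolation=cv2.INTER_CUBIC)
y=cv2.resize(cv2.cvtColor(b['color'],cv2.COLOR_RGB2BGR)[60:400,170:470],(400,455),interpolation=cv2.INTER_CUBIC)
cv2.imwrite('pics/s8.png',np.hstack([x,y]));save(a,'top9.png')"
```

```text
clock: 20.9
eef_pos: [560.2, -23.1, 235.5]
eef_rot: [-1.571, 0.001, -0.171]
wrist_force: [0.9, -0.3, 0.6]
finger_gap: 44.1
t 20.9 pos [560.22 -23.05 235.47] yaw -0.1712 knob in hinge fr [ 12.07 160.24] q -0.01 0.0 fx,fz,fup 0.95 -0.14 0.59 gap 44.08334587757589
knob [564.05711952 -25.3246578  135.        ] [ 16.25563902 158.6939714 ] q 0.033435859084967934
```

View pics/s8.png

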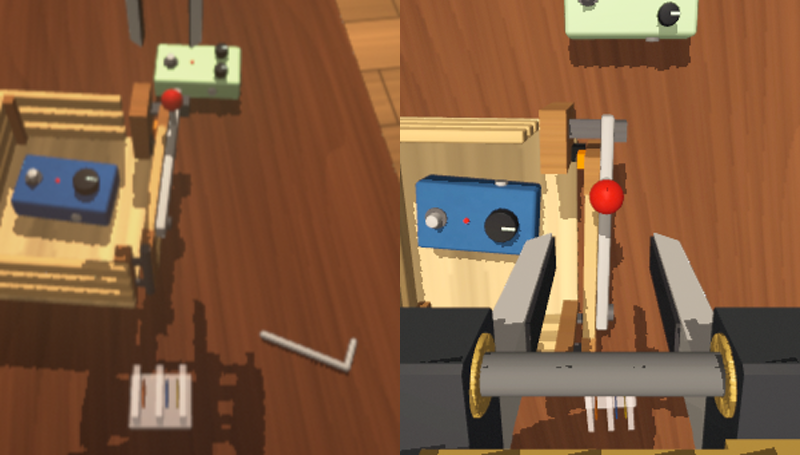

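The gate is shut, with the bar level inside the lip (bar at x=607, lip at 613–627 in the right half). The springback is about 1.6–2 mm and the bystanders look unmoved. Handing in.

```bash
python3 - <<'E'
from h import *
a=cv2.imread("pics/top0.png").astype(int);b=cv2.imread("pics/top9.png").astype(int)
d=np.abs(a-b).sum(2)
for n,(u,v) in dict(fuzz=(292,188),comp=(358,260),stand=(454,227),hex=(440,165)).items(): print(n,d[v-22:v+22,u-16:u+16].mean().round(1),(d[v-22:v+22,u-16:u+16]>120).sum())
print(ticket.sign_off())
E
```

```text
fuzz 19.8 0
comp 123.9 889
stand 48.7 0
hex 14.2 0
the job is handed in; nothing more can be done
None
```

I shut the gate and latched it, and handed the job in at about 21 s of the 72 s allowed. The hand-in reports no verdict, so what follows is from my own checks.

**What I did:** I pinched the red knob and lifted the bar to about 0.22 rad. I swung the gate in with the bar held up, and met the sprung pad at about 3 N and the stop at 7 to 8 N. I then held about 10 N at the knob (9 to 11 N in the readings) while the bar went down behind the catch. I unloaded, opened the fingers and rose clear.

**What the checks showed:**
- **Bar down:** The tool came back to the height where it first gripped the knob (133.4 mm against 133.6 mm). An 8.7 N upward reaction there showed the bar was on its peg.
- **Gate latched:** In the last pictures the bar lies inside the lip. The wrist image puts the gate at about 0.03 rad after release, against the 0.06 limit. The tool position just before release gave 0.00 to 0.01, and I expected about 0.01 of springback. The wrist image also read about 2 mm outward on the earlier grip, so 0.03 is probably high.
- **Force:** The highest push I read at the knob was 11 N. I only read force at the end of each move, so brief peaks in between were not seen.

**What disagreed or stayed open:**
- **Hinge position:** My two estimates differed by about 6 mm. I corrected this during the swing from the sideways force, which peaked at about 6.5 N.
- **Blue pedal:** The before-and-after check from the top camera failed for it (889 pixels changed), probably because the arm was in the way. In the final side and wrist views it looks to be standing in its place.
- **Other loose items:** The fuzz pedal, pick stand and hex key showed no such change.

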